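# Pack out a pellet-die block with spacers and a wedge

## Task

In the small steel fixture, first swing the side gate shut until its bar rests against its catch post. Then pack the gap between the end wall and the die block: stand spacer plates from the rack side by side in the gap, one or two as it needs (an unneeded one stays in the rack), and push the wedge down between the last spacer and the die block, sloping side to the block, until you feel it jam before it reaches the floor of the gap. Finish while still holding the wedge pressed in tight, do not let go of it, and leave the vial, the timer and the tape roll where they are.

Things in the scene. Friction and masses are not known exactly. Their poses are not given: they have to be found in the camera images.
- wall_face (a point): Foot of the fixture's end wall, mid width, on the face that bounds the gap and at the gap floor (10 mm above the worktop). Local y points out of the gap into the wall, square to its face; +x runs along the face away from the side gate; z up. Wall: 48 mm wide (x), 22 mm thick (y), 58 mm high above the gap floor. The gap lies on the -y side, floor flat.
- fixture: The fixture, fixed to the worktop; base plate 100 (x) x 180 (y) x 10 mm; same axes as wall_face; origin on the worktop, 60 mm in -y from the wall face. A fence 20 mm high bounds the gap at x = +30 mm, the shut gate's bar at x = -30 mm.
- die_edge (a point): Middle of the top edge of the die block on its gap face; axes of wall_face. Aluminium block 48 mm wide (x), 44 mm deep (y, away from the gap), 50 mm high above the gap floor, rigidly fixed. The clear gap is the distance along y from here to the wall face, 25 to 46 mm; it differs from start to start.
- die_block: The die block; origin at the foot of its gap face, on the gap floor, 50 mm under die_edge, same axes.
- gate (a joint): Gate hinge angle, rad: 0 shut (bar along the fixture's side, against the catch post, where it stops), grows to at most 1.6 as it opens outward to the fixture's -x side. It stays where it is left (about 0.5 N at the knob moves it); no spring.
- gate_pivot (a point): The gate's upright hinge axis, 24 mm above the worktop, axes of wall_face. From here the bar points along (-sin q, -cos q, 0) in local axes at gate angle q. The bar is 6 mm thick, 139 mm long, from 16 to 32 mm above the worktop.
- gate_knob (a point): Upright round knob on the gate bar, 12 mm diameter, 106 mm from the pivot axis; top 90 mm above the worktop, this point 15 mm below the top. It can be gripped or pushed anywhere above the bar. When shut its axis is 9 mm from the die block's side (block top 60 mm above the worktop).
- spacer_a_tab (a point): Centre of the grip tab of a steel spacer plate: 16 mm wide (local x), 8 mm thick (local y), 26 mm high; this point is 67 mm above the plate's foot. Below the tab the plate is 36 mm wide (x), 14 mm thick (y), 54 mm high with 3 mm bevels along the top, about 120 g, z up. Starts standing in a rack slot; spacers and wedge share the three slots in any order.
- spacer_a: Spacer plate a; origin at the middle of its foot, same axes as its tab.
- spacer_b_tab (a point): Centre of the grip tab of the second spacer plate, identical to the first.
- spacer_b: Spacer plate b; origin at the middle of its foot.
- wedge_tab (a point): Centre of the steel wedge's grip tab: 16 mm wide (local x), 8 mm thick (local y), 26 mm high; this point is 63 mm above the foot. Below the tab the wedge is 36 mm wide (x) and 50 mm high. In the gap its local y must point to the wall. About 120 g. Starts in a rack slot, leaning up to about 2 degrees.
- wedge: The wedge; origin on its foot plane below the tab's centre, axes of wedge_tab. Upright face at y = +7.5 mm; the sloping face runs from y = +2.5 mm at the foot (5 mm thick) to y = -17.5 mm at 50 mm height (25 mm thick): 1 mm thicker per 2.5 mm.
- rack: Grey plastic rack, fixed, 62 (x) x 150 (y) x 30 mm, origin at the centre of its underside. Three slots 39 (x) x 16 (y) mm, floor 4 mm above the worktop, at y = -48, 0 and +48 mm. The pieces stand in them with their axes along the rack's.
- vial_tall: Tall glass vial with a white cap, 27 mm diameter, 76 mm high; origin at its foot. Leave alone.
- lab_timer: Flat white timer, 58 x 64 x 20 mm; origin at its underside. Leave alone.
- tape: Roll of masking tape, 82 mm diameter, 19 mm high; origin at its underside. Leave alone.
Not all that is in view belongs to the job. What is shaped like the spacer_a but green is not meant.

How it is judged (in metres and radians):
On the way, in this order (a step that is already met when the one before it is completed fails the run):
1. the gate is swung shut against its catch post (value of joint gate below 0.05 rad), for 0.2 s.
2. a spacer plate stands in the gap (value of joint gate below 0.05 rad and ((angle between spacer_a's own z axis and vertical below 0.12 rad and z of spacer_a in the frame of wall_face between -0.004 and 0.004 m and y of spacer_a in the frame of wall_face below -0.004 m and y of spacer_a in the frame of die_edge above 0.004 m and x of spacer_a in the frame of wall_face between -0.013 and 0.013 m) or (angle between spacer_b's own z axis and vertical below 0.12 rad and z of spacer_b in the frame of wall_face between -0.004 and 0.004 m and y of spacer_b in the frame of wall_face below -0.004 m and y of spacer_b in the frame of die_edge above 0.004 m and x of spacer_b in the frame of wall_face between -0.013 and 0.013 m))), for 0.2 s.
3. the wedge is jammed tight between spacer and die block (all of step 2 and angle between wedge's own z axis and vertical below 0.14 rad and z of wedge in the frame of die_edge between -0.0475 and -0.005 m and x of wedge in the frame of die_edge between -0.013 and 0.013 m and y of wedge in the frame of die_edge above -0.004 m and y of wall_face in the frame of wedge above 0 m and angle between the y axis of wedge and the y axis of wall_face, either way round below 0.17 rad and contact force between wedge and die_block above 2 N and (contact force between wedge and spacer_a above 2 N or contact force between wedge and spacer_b above 2 N) and contact force between the fingers and wedge above 2 N), for 0.2 s.
At the end, for the whole second after the job is handed in: Gate shut (0.05 rad). One or both spacers upright (7 deg) on the gap floor, within 13 mm of its middle; an unused one in its slot. Wedge upright (8 deg), slope to the block (10 deg), foot 5 to 47.5 mm below the block top, pressing over 2 N on block and a spacer, at rest, fingers on it (2 N) (all of step 3 and ((angle between spacer_a's own z axis and vertical below 0.12 rad and z of spacer_a in the frame of wall_face between -0.004 and 0.004 m and y of spacer_a in the frame of wall_face below -0.004 m and y of spacer_a in the frame of die_edge above 0.004 m and x of spacer_a in the frame of wall_face between -0.013 and 0.013 m) or distance of spacer_a from where it was at the start of the episode below 0.015 m) and ((angle between spacer_b's own z axis and vertical below 0.12 rad and z of spacer_b in the frame of wall_face between -0.004 and 0.004 m and y of spacer_b in the frame of wall_face below -0.004 m and y of spacer_b in the frame of die_edge above 0.004 m and x of spacer_b in the frame of wall_face between -0.013 and 0.013 m) or distance of spacer_b from where it was at the start of the episode below 0.015 m) and linear speed of wedge below 0.01 m/s); the arm keeps its last pose, push and grip.
It fails at once if the vial, timer or tape roll is moved more than 20 mm or the vial is tipped over (distance of any of vial_tall, lab_timer, tape from where it was at the start of the episode above 0.02 m or angle between vial_tall's own z axis and vertical above 0.5 rad).
It also fails if it takes over 72 s, if anything falls off the work surface, if the arm or the gripper's body presses on something with over 40 N, if the wrist force passes 120 N, or if a joint passes its speed limit or range.

## Robot

A 6-joint arm with a two-finger parallel gripper is mounted at the origin on a cart in front of the work surface, level with it; the furniture and walls round the work are solid. World frame = base frame: x ahead of the robot, y to its left, z up, the work surface at z = 0. Lengths are in m, angles in degrees, forces in N, time in s.
With the tool pointing down it reaches from about 0.35 to 0.875 m from the base axis. Payload 4.2 kg.
Tool frame: the origin (TCP) lies on the centre line of the jaws, within the pads' length; the fingertips stand tip_reach ahead of it and the grasp point (between the pads) is the TCP (tip_reach is the distance from the TCP to the fingertips, in m); z points along the fingers, y is the line along which they close (so a half turn about z gives the same grasp; the last joint's range is limited). The gripper opens to 87 mm and grips with 3 to 60 N. Pads are 19 mm wide; open, the fingers measure 117 mm over their backs; the gripper's body (75 mm by 190 mm) begins 51 mm behind the grasp point.
Start: joints at [83.686, 22.042, 0.453, 0, -68.411, -14.817], TCP at [0.225, 0.583, 0.242] pointing down, gripper open.
Joint ranges: [-179.83, 179.83], [-69.29, 118.12], [-61.27, 80.66], [-181.25, 117.63], [-171.15, -9.14], [-177.46, 177.46]. Speed limits (degrees/s): [159.86, 159.86, 180, 180, 180, 180].

## Interface

Orientations are given as a 3x3 rotation matrix whose columns are the frame's x, y, z axes.
In Python, from station import sense, capture, finish_job, tip_reach gives the robot as it stands.
- The arm moves only by the tool arm_command, never from a script. Its argument "deltas" is a list of rows, each a list of 7 numbers: the turn, a rotation vector about the tool's x, y, z in rad, then the shift along the tool's x, y, z in cm, then the closure, from -1 (fully open) to 1 (shut), so that 0 is half open. In form: [[rx, ry, rz, dx, dy, dz, hand], ...]. A call has 1 to 8 rows; each row is the pose to reach, as a shift and turn from the pose commanded when the call began, along the tool's axes at that moment; what a row does not reach only later rows make up. A row lasts 1/12 s, in which the tool goes at most 41.7 mm and 7.16 degrees, less where a joint would pass 70% of its speed; a pose out of reach is approached as far as the arm can. A call with a gripper value outside its range is refused whole. The fingers move at their own pace and stop on an object; the grip force is fixed at half the most. Time passes only in rows, so rows that repeat a pose let the fingers close. It gives the time, the measured TCP pose, the force, the opening and the grip force at its end, in the units of the state.
- sense(): the state, without advancing time (a new reading comes with each control period).
- capture(name): name is "scene" or "top"; returns a dict with "pixels" (384x512x3 uint8, blue, green, red), "fovy" (degrees; the focal length in pixels is half the picture's height over the tangent of half this angle, whatever the lens; pixels are square), "cx", "cy" (the principal point, pixels), "k1" (the pictures are not rectified: a ray, as slopes to the right and down, at radius r is drawn at 1 + k1 r^2 times it, then the intrinsics apply), "rvec" (rotation vector, rad) and "tvec" (3), from world to camera coordinates, as OpenCV has them. Camera axes: x right, y down, z forward; pixel columns grow to the right and rows downward; lengths in m; the calibration is good to about 2 mm. A picture is of the moment at which its call begins. There is no depth.
- finish_job(): hands the job in; it is judged then, once.
The state is a dict: "time_s": time; "joints": joint angles; "joint_velocities": joint speeds; "effort": joint torques, N m; "tcp_pos": TCP position; "ee_rot": TCP orientation; "wrist_force": force on the tool from outside, world axes, zero at the start; "moment": the same for the moment, N m; "gripper_width": opening from 0.0 (shut) to 1.0 (fully open); "gripper_force": force on a finger pad.
Only numpy, scipy, OpenCV 4.12 (cv2) and the standard library are available. Lean on these libraries where they do the work, as an engineer would, in place of code of your own. Each camera call takes 0.05 s, during which the arm holds its last target. There are 200 camera calls.

## Working session

There is one attempt and no reset: what is moved stays moved. The work goes in short steps, Python scripts to look and compute and a tool call to move; the robot and the scene stay as the last step left them, time stands still between calls to the robot, and variables do not carry over. Pictures are saved under pics/ and viewed, at most 10 in all, crops included, and the job is handed in when it is done.

Besides the shell and the picture viewer there is one more tool, called after "Emit:" in YAML: its name, and indented under it one key for each argument. arm_command: Moves the arm, as the interface text tells. Its arguments: {"type":"object","properties":{"deltas":{"type":"array"}},"required":["deltas"]}

```bash
ls; mkdir -p pics
cat > h.py <<'E'
import numpy as np, cv2
from station import sense, capture, finish_job, tip_reach
def cam(n):
    c=capture(n); R=cv2.Rodrigues(np.array(c["rvec"],float))[0]; t=np.array(c["tvec"],float).ravel()
    f=c["pixels"].shape[0]/2/np.tan(np.radians(c["fovy"])/2)
    c.update(R=R,t=t,f=f); return c
def pix(c,P):
    q=np.atleast_2d(P)@c["R"].T+c["t"]; s=q[:,:2]/q[:,2:]; r2=(s**2).sum(1,keepdims=True)
    return s*(1+c["k1"]*r2)*c["f"]+[c["cx"],c["cy"]]
def ray(c,u,v,z):
    "world point on the pixel's ray at height z"
    K=np.array([[c["f"],0,c["cx"]],[0,c["f"],c["cy"]],[0,0,1.]])
    d=(np.array([u,v],float)-[c["cx"],c["cy"]])/c["f"]; s=d.copy()
    for _ in range(20): s=d/(1+c["k1"]*(s@s))
    w=c["R"].T@np.array([s[0],s[1],1]); o=-c["R"].T@c["t"]
    return o+w*(z-o[2])/w[2]
def save(n,img,k=1,crop=None):
    if crop: a,b,w,h=crop; img=img[b:b+h,a:a+w]
    cv2.imwrite("pics/"+n+".png",cv2.resize(np.ascontiguousarray(img),None,fx=k,fy=k,interpolation=cv2.INTER_CUBIC))
E
python3 - <<'E'
from h import *
for n in("scene","top"):
    c=cam(n); save(n+"0",c["pixels"],1.5); print(n,c["f"],c["k1"],c["cx"],c["cy"],"pos",-c["R"].T@c["t"],c["R"][2])
print(tip_reach); s=sense(); print(s["time_s"],s["tcp_pos"],s["ee_rot"],s["gripper_width"])
E
```

```text
pics
scene 419.4312377741412 -0.02726432832550374 254.91583873047122 185.9673258417093 pos [-0.2144052  -0.47600995  0.51756413] [ 0.80966257  0.41430634 -0.41568832]
top 412.9940239442475 -0.03781730773448359 263.06894150107763 188.596565701978 pos [ 0.43658048 -0.06602482  0.99311582] [ 0.21842518  0.01086824 -0.97579318]
0.019
0.1 [0.22510695 0.58250966 0.24057243] [[ 9.32692498e-01 -3.60672020e-01 -6.31948993e-04]
 [-3.60672566e-01 -9.32690692e-01 -1.83646976e-03]
 [ 7.29503150e-05  1.94078824e-03 -9.99998114e-01]] 0.9978652862046454
```

View pics/scene0.png

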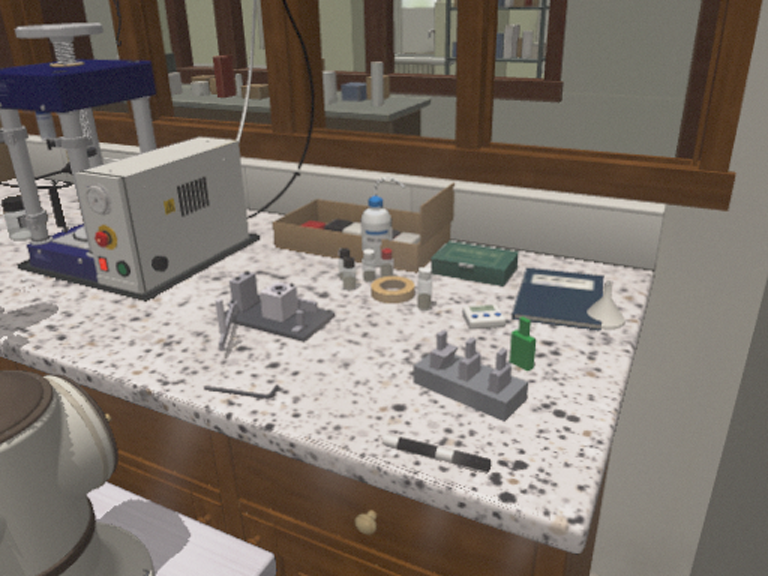

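View pics/top0.png

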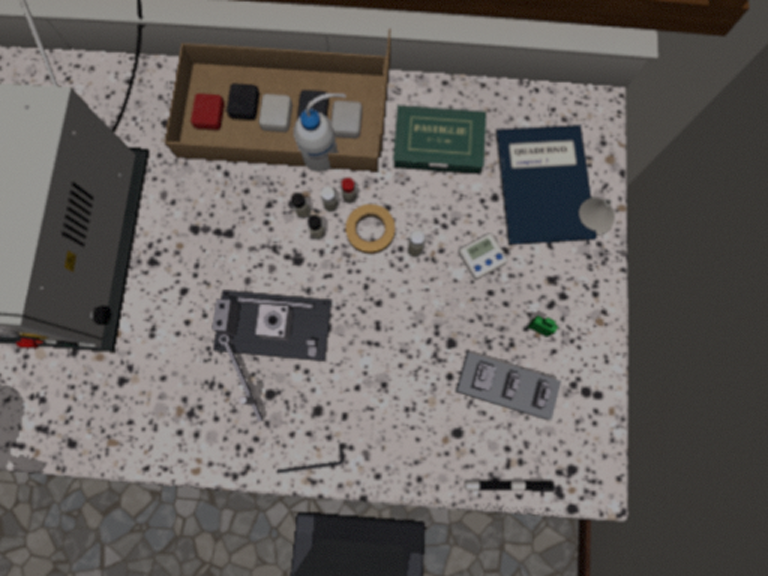

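The overview (1.5x) shows these pieces:
- The fixture is near (270,325) in top, with its wall at the left end (232,316) and the die block at (272,322).
- The gate is open and runs from its pivot at (224,341) to (262,417), with the knob near (252,395).
- The rack is near (508,385), with tabs at (485,374), (512,384) and (543,393).

What could be taken for a spacer: the three rack pieces, two of them spacers and one the wedge, and the green lookalike at (543,326), which I leave out. I'll check the rack pieces in a close crop.

Run:
```python
from h import *
def grab(n,k=12):
    cs=[cam(n) for _ in range(k)]; cs[0]["pixels"]=np.mean([c["pixels"] for c in cs],0).astype(np.uint8); return cs[0]
import pickle
t=grab("top",6); s=grab("scene",6); pickle.dump((t,s),open("c0.pkl","wb"))
def cr(im,x,y,w,h,k): return cv2.resize(im[y:y+h,x:x+w],None,fx=k,fy=k,interpolation=cv2.INTER_CUBIC)
a=cr(t["pixels"],135,185,100,100,6)[:,:600]; 
b=cr(s["pixels"],135,170,100,75,8)
cv2.imwrite("pics/fixtop.png",cr(t["pixels"],135,185,100,75,8))
cv2.imwrite("pics/fixscene.png",b)
A=cr(t["pixels"],300,228,80,55,5);B=cr(s["pixels"],270,210,90,70,5)
o=np.zeros((350,860,3),np.uint8);o[:275,:400]=A;o[:,410:860]=B
cv2.imwrite("pics/rack.png",o[:,:800])
```

```text
(no output)
```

View pics/fixtop.png

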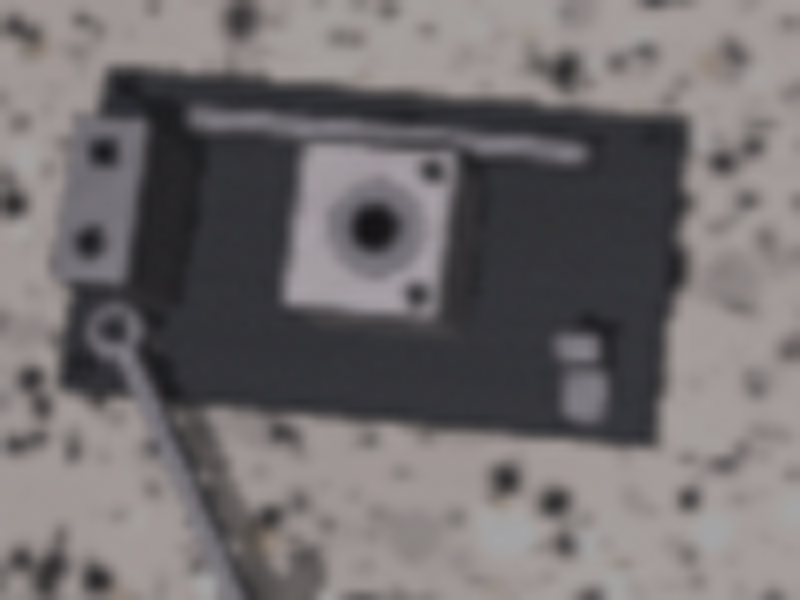

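View pics/rack.png

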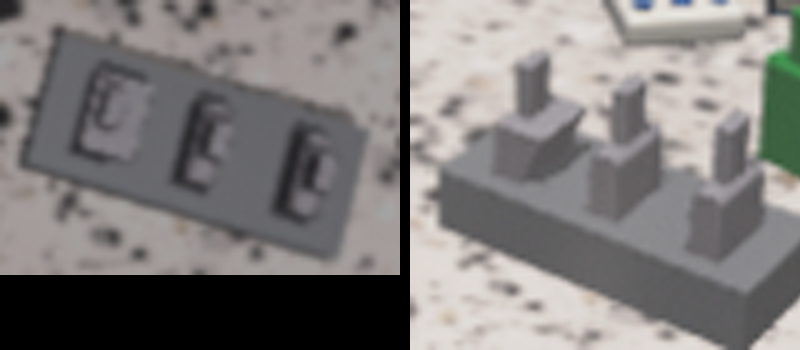

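View pics/fixscene.png

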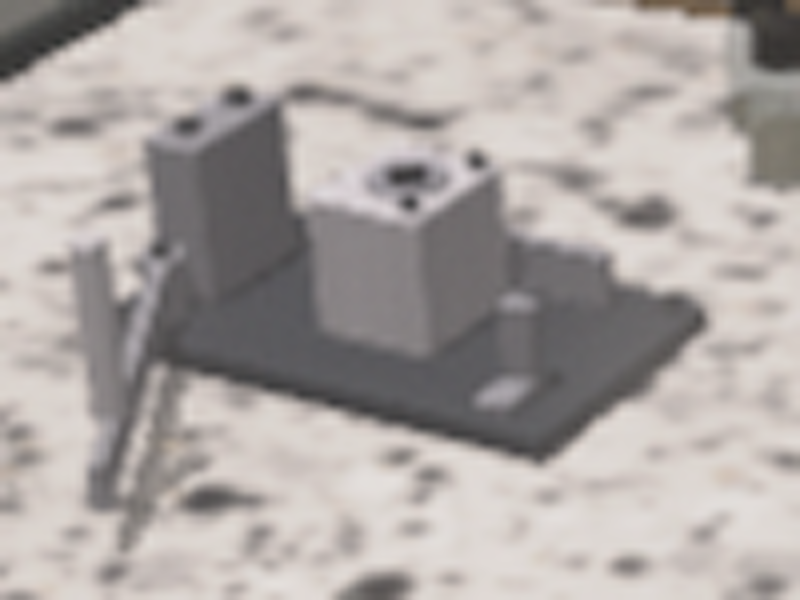

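The wedge is in the left slot (5x crop (110,105)). It has a wide overhanging top on the world -y side, so its orientation already suits the gap. The spacers are at (205,140) and (312,170). Next I'll fit the fixture, gap, gate and rack from both views.

```bash
cat > fit.py <<'E'
from h import *
import pickle
from scipy.optimize import least_squares
t,s=pickle.load(open("c0.pkl","rb"))
def un(p,x,y,k): return (np.array(p,float)+.5)/k-.5+[x,y]
def T(p,P): c,sn=np.cos(p[2]),np.sin(p[2]); P=np.atleast_2d(P); return np.c_[p[0]+c*P[:,0]-sn*P[:,1],p[1]+sn*P[:,0]+c*P[:,1],P[:,2]]
# fixture frame at wall_face xy, z world
W=lambda x,y:[x,y,.068]
obs=[] # (cam,pix,local,isdie)
ft=lambda p:un(p,135,185,8); fs=lambda p:un(p,135,170,8)
for p,l in [((85,118),W(.024,.022)),((150,120),W(.024,0)),((128,283),W(-.024,0)),((55,280),W(-.024,.022))]: obs.append((t,ft(p),l,0))
for p,l in [((303,143),(.024,0,.06)),((462,150),(.024,-.044,.06)),((440,318),(-.024,-.044,.06)),((283,303),(-.024,0,.06))]: obs.append((t,ft(p),l,1))
for p,l in [((688,118),(.05,-.15,.01)),((657,442),(-.05,-.15,.01)),((115,68),(.05,.03,.01)),((62,385),(-.05,.03,.01))]: obs.append((t,ft(p),l,0))
for p,l in [((148,145),W(-.024,.022)),((203,152),W(-.024,0)),((285,97),W(.024,0))]: obs.append((s,fs(p),l,0))
for p,l in [((310,205),(-.024,0,.06)),((418,226),(-.024,-.044,.06)),((500,175),(.024,-.044,.06)),((430,352),(-.024,-.044,.01)),((222,300),None)]:
    if l: obs.append((s,fs(p),l,1))
for p,l in [((705,315),(.05,-.15,.01)),((543,448),(-.05,-.15,.01)),((222,302),(-.024,0,.01))]: obs.append((s,fs(p),l,0))
def res(p):
    r=[]
    for c,px,l,d in obs:
        l=np.array(l,float)
        if d: l[1]-=p[3]
        off=p[4:6] if c is s else 0
        r.append(pix(c,T(p,l))[0]-px-off)
    return np.array(r)
f=least_squares(lambda p:np.r_[res(p).ravel(),p[4:6]/2],[.5,.2,0,.035,0,0],loss="soft_l1",x_scale=[.1,.1,.1,.01,1,1])
print("wall x,y,yaw deg,gap",f.x[:2],np.degrees(f.x[2]),f.x[3],f.x[4:]); print(np.round(res(f.x),1).tolist())
J=f.jac; print("sd",np.sqrt(np.diag(np.linalg.inv(J.T@J)))*.7)
pv=ray(t,*ft((115,330)),.034); k=ray(s,*fs((90,243)),.09)
iv=lambda P:T([0,0,-f.x[2]],P-[f.x[0],f.x[1],0])[0]
print("pivot local",iv(pv),"knob local",iv(k),"knob w",k, "knob top pix",pix(t,k))
d=iv(k)-iv(pv); print("q",np.degrees(np.arctan2(-d[0],-d[1])),np.hypot(d[0],d[1]))
# rack
rt=lambda p:un(p,300,228,5); rs=lambda p:un((p[0]-410,p[1]),270,210,5)
ro=[(t,rt(p),l) for p,l in [((62,28),(.031,.075,.03)),((22,163),(-.031,.075,.03)),((338,262),(-.031,-.075,.03)),((367,127),(.031,-.075,.03))]]
ro+=[(s,rs(p),l) for p,l in [((440,172),(-.031,.075,.03)),((745,294),(-.031,-.075,.03)),((534,56),(0,.048,.08)),((629,82),(0,0,.084)),((732,116),(0,-.048,.084))]]
rr=lambda p:np.array([pix(c,T(p,l))[0]-px-(p[3:5] if c is s else 0) for c,px,l in ro])
g=least_squares(lambda p:np.r_[rr(p).ravel(),p[3:5]/2],[.45,-.25,0,0,0],loss="soft_l1",x_scale=[.1,.1,.1,1,1])
print("rack",g.x[:2],np.degrees(g.x[2]),g.x[3:]);print(np.round(rr(g.x),1).tolist())
for y in(.048,0,-.048): print("slot",T(g.x,[0,y,0])[0])
print("vial",ray(t,277,158,.076),"tape",ray(t,247,152,.019),"timer",ray(t,321,170,.02),"green",ray(t,362,217,.08))
E
python3 fit.py
```

```text
wall x,y,yaw deg,gap [0.57526473 0.1926001 ] -1.109610229424967 0.04350157247669196 [ 0.58517804 -1.04065069]
[[-1.2, -0.8], [0.1, -0.1], [-0.3, 0.3], [-0.8, -0.3], [0.5, -0.5], [-0.4, 0.4], [-0.4, 0.1], [0.1, 0.1], [1.7, 0.1], [0.7, 0.7], [-0.0, -0.6], [0.2, 0.6], [-0.7, -0.4], [-1.0, 0.2], [0.3, 0.2], [-0.6, -0.6], [-0.0, 0.1], [0.7, -0.9], [0.2, 1.9], [1.8, -0.7], [0.7, -0.2], [-0.8, 1.3]]
sd [0.0005931  0.00067834 0.0067753  0.00096423 0.35020299 0.28674113]
pivot local [-0.03338048  0.01064187  0.034     ] knob local [-0.12839539 -0.04834753  0.09      ] knob w [0.44595716 0.14674804 0.09      ] knob top pix [[162.44242214 268.74330924]]
q 58.16618762392214 0.11183730061591622
rack [ 0.50491466 -0.24231788] -13.101124017530482 [ 0.54833266 -0.58687694]
[[-0.5, 0.9], [0.1, -0.4], [-0.3, -0.6], [0.5, 0.4], [-0.3, -1.0], [0.1, -0.2], [-0.1, 0.0], [0.2, 0.1], [0.2, 0.7]]
slot [ 0.51579484 -0.19556724  0.        ]
slot [ 0.50491466 -0.24231788  0.        ]
slot [ 0.49403448 -0.28906851  0.        ]
vial [ 0.71671734 -0.08253238  0.076     ] tape [ 0.74385317 -0.00872716  0.019     ] timer [ 0.71162184 -0.19283512  0.02      ] green [ 0.59284482 -0.28167413  0.08      ]
```

```bash
cat >> h.py <<'E'
from scipy.spatial.transform import Rotation as Ro
WX,WY,YAW,GAP=.5753,.1926,-1.11,.0435
def loc(x,y):
    a=np.radians(YAW); return np.array([WX+np.cos(a)*x-np.sin(a)*y, WY+np.sin(a)*x+np.cos(a)*y])
def plan(p,yaw=YAW):
    "shift (cm) and turn (rad) in tool axes to world p, tool down, tool x=-local y, tool y=-local x"
    st=sense(); R=np.array(st["ee_rot"]); a=np.radians(yaw)
    Rt=np.array([[np.sin(a),-np.cos(a),0],[-np.cos(a),-np.sin(a),0],[0,0,-1]]).T
    Rt=np.c_[[np.sin(a),-np.cos(a),0],[-np.cos(a),-np.sin(a),0],[0,0,-1]]
    rv=Ro.from_matrix(R.T@Rt).as_rotvec(); d=R.T@(np.array(p)-st["tcp_pos"])*100
    print("turn",np.round(rv,3),"shift cm",np.round(d,2)," | t",round(st["time_s"],2),"tcp",np.round(st["tcp_pos"],4),"F",np.round(st["wrist_force"],1),"w",round(st["gripper_width"],3),"gf",np.round(st["gripper_force"],1))
E
python3 - <<'E'
from h import *
import pickle
t,s=pickle.load(open("c0.pkl","rb"))
print("oven corners",ray(t,75,232,0),ray(t,98,100,0),ray(s,98.7,193,0))
plan([.30,.30,.242]); plan([.447,.147,.16])
E
```

```text
oven corners [0.51680285 0.39101741 0.        ] [0.8619041  0.39135018 0.        ] [0.56361144 0.43612424 0.        ]
turn [-0.     0.     1.221] shift cm [17.17 23.7  -0.04]  | t 0.7 tcp [0.2253 0.583  0.2416] F [ 0.5 -0.3  0.6] w 1.001 gf 0.0
turn [-0.     0.     1.221] shift cm [36.4  32.67  8.16]  | t 0.7 tcp [0.2253 0.583  0.2416] F [ 0.5 -0.3  0.6] w 1.001 gf 0.0
```

Emit:
arm_command:
  deltas:
    - [0, 0, 0.12, 4, 3.5, 0, 0.2]
    - [0, 0, 0.24, 8, 7, 0, 0.2]
    - [0, 0, 0.36, 12, 10.5, 0, 0.2]
    - [0, 0, 0.48, 15, 13.5, 0, 0.2]
    - [0, 0, 0.6, 18, 16.5, 0, 0.2]
    - [0, 0, 0.72, 21, 19, 0, 0.2]
    - [0, 0, 0.84, 24, 21.5, 0, 0.2]
    - [0, 0, 0.92, 27, 24, 0, 0.2]

```text
time_s: 1.37
tcp_pos: [0.3775, 0.2844, 0.242]
ee_rot: [[0.274, -0.962, 0.001], [-0.962, -0.274, 0.001], [-0.001, -0.001, -1.0]]
wrist_force: [1.2, 0.6, -0.1]
gripper_width: 0.481
gripper_force: 0.0
```

```bash
python3 -c "
from h import *
plan([.447,.147,.16])"
```

```text
turn [-0.001  0.001  0.297] shift cm [15.12 -2.91  8.2 ]  | t 1.37 tcp [0.3775 0.2844 0.242 ] F [ 1.2  0.6 -0.1] w 0.481 gf 0.0
```

Emit:
arm_command:
  deltas:
    - [0, 0, 0.1, 3, -0.6, 1.5, 0.2]
    - [0, 0, 0.2, 6, -1.2, 3, 0.2]
    - [0, 0, 0.297, 9, -1.8, 4.5, 0.2]
    - [0, 0, 0.297, 12, -2.4, 6, 0.2]
    - [0, 0, 0.297, 15.1, -2.9, 8.2, 0.2]
    - [0, 0, 0.297, 15.1, -2.9, 8.2, 0.2]
    - [0, 0, 0.297, 15.1, -2.9, 8.2, 0.2]
    - [0, 0, 0.297, 15.1, -2.9, 8.2, 0.2]

```text
time_s: 2.03
tcp_pos: [0.4476, 0.1496, 0.16]
ee_rot: [[-0.015, -1.0, 0.001], [-1.0, 0.015, 0.0], [-0.0, -0.001, -1.0]]
wrist_force: [0.2, 0.1, 0.0]
gripper_width: 0.399
gripper_force: 0.0
```

Run:
```python
from h import *
plan([.447,.147,.083])
c=cam("scene"); d=cam("top"); o=np.zeros((560,800,3),np.uint8)
o[:,:400]=cv2.resize(c["pixels"][150:250,110:210][:,:],(400,400))[:,:].repeat(1,0)[:0].shape and np.vstack([cv2.resize(c["pixels"][150:250,110:210],(400,400)),np.zeros((160,400,3),np.uint8)])
o[:400,400:]=cv2.resize(d["pixels"][190:290,120:220],(400,400)); cv2.imwrite("pics/knob.png",o[:400])
st=sense(); p=np.array(st["tcp_pos"]); 
print(pix(c,[p,p+[0,0,-.019],[.447,.147,.09]]),pix(d,[p,p+[0,0,-.019],[.447,.147,.09]]))
```

```text
turn [-0.001  0.     0.004] shift cm [0.27 0.06 7.7 ]  | t 2.03 tcp [0.4476 0.1496 0.16  ] F [0.2 0.1 0. ] w 0.399 gf 0.0
[[140.91639763 171.3431282 ]
 [142.02910872 179.06126026]
 [146.02194066 199.73465605]] [[152.40882585 266.75955386]
 [154.79926439 267.07825494]
 [162.3866271  268.24368957]]
```

View pics/knob.png

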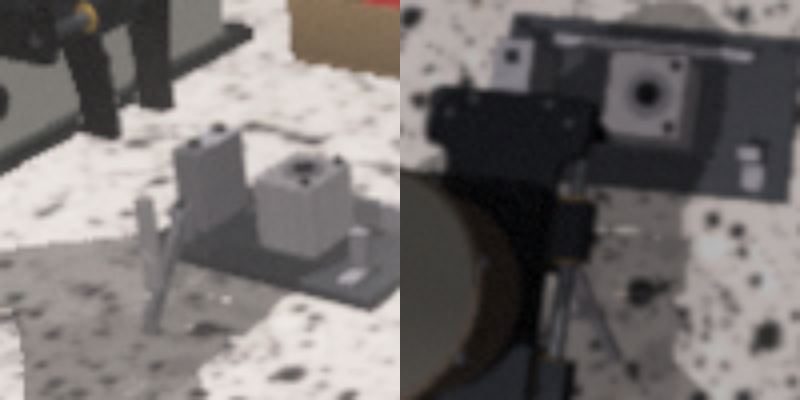

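Scene shows the fingertips around (137,184) and (149,176), above and slightly left of the knob top at (146,200). Both match the projection to within a few mm, so I'm going down around the knob.

Emit:
arm_command:
  deltas:
    - [0, 0, 0, 0.15, -0.15, 2.5, 0.2]
    - [0, 0, 0, 0.15, -0.15, 5, 0.2]
    - [0, 0, 0, 0.15, -0.15, 6.5, 0.2]
    - [0, 0, 0, 0.15, -0.15, 7.7, 0.2]
    - [0, 0, 0, 0.15, -0.15, 7.7, 0.2]
    - [0, 0, 0, 0.15, -0.15, 7.7, 0.2]

```text
time_s: 2.63
tcp_pos: [0.4486, 0.1489, 0.083]
ee_rot: [[-0.013, -1.0, 0.0], [-1.0, 0.013, 0.0], [-0.0, -0.0, -1.0]]
wrist_force: [-0.1, 0.7, 0.4]
gripper_width: 0.4
gripper_force: 0.0
```

Run:
```python
from h import *
plan([.449,.148,.083])
c=cam("scene"); cv2.imwrite("pics/knob2.png",cv2.resize(c["pixels"][150:240,100:220],(800,600),interpolation=cv2.INTER_CUBIC))
```

```text
turn [-0.     0.     0.006] shift cm [ 0.09 -0.04 -0.  ]  | t 2.63 tcp [0.4486 0.1489 0.083 ] F [-0.1  0.7  0.4] w 0.4 gf 0.0
```

View pics/knob2.png

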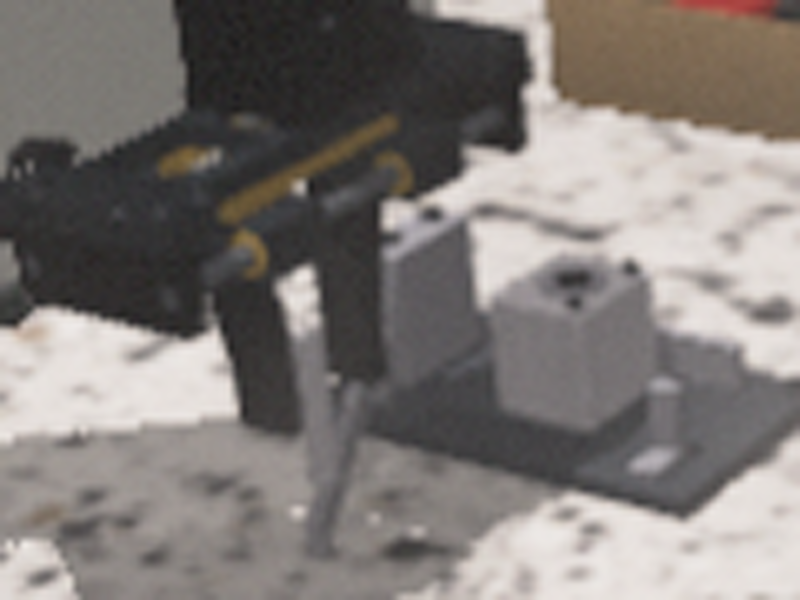

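The knob (305,320 in the crop) stands between the fingers at (260,360) and (350,300). I'll swing it shut along the arc.

Emit:
arm_command:
  deltas:
    - [0, 0, 0, 0.5, -1.2, 0, 0.2]
    - [0, 0, 0, 1.9, -2.6, 0, 0.2]
    - [0, 0, 0, 2.8, -3.8, 0, 0.2]
    - [0, 0, 0, 3.6, -4.8, 0, 0.2]
    - [0, 0, 0, 4.2, -6.2, 0, 0.2]
    - [0, 0, 0, 4.6, -7.4, 0, 0.2]
    - [0, 0, 0, 4.8, -8.4, 0, 0.2]
    - [0, 0, 0, 4.9, -9.2, 0, 0.2]

```text
time_s: 3.35
tcp_pos: [0.5409, 0.0976, 0.0837]
ee_rot: [[-0.015, -1.0, 0.002], [-1.0, 0.015, 0.001], [-0.001, -0.002, -1.0]]
wrist_force: [-0.6, 0.2, 1.1]
gripper_width: 0.401
gripper_force: 0.4
```

Emit:
arm_command:
  deltas:
    - [0, 0, 0, 0, -0.3, 0, 0.2]
    - [0, 0, 0, 0, -0.6, 0, 0.2]
    - [0, 0, 0, 0, -0.8, 0, 0.2]
    - [0, 0, 0, 0, -0.9, 0, 0.2]

```text
time_s: 3.68
tcp_pos: [0.5489, 0.0977, 0.0827]
ee_rot: [[-0.014, -1.0, 0.0], [-1.0, 0.014, 0.0], [-0.0, -0.0, -1.0]]
wrist_force: [-1.5, -0.1, 0.9]
gripper_width: 0.398
gripper_force: 0.2
```

Emit:
arm_command:
  deltas:
    - [0, 0, 0, 0, -0.15, 0, 0.2]
    - [0, 0, 0, 0, -0.3, 0, 0.2]
    - [0, 0, 0, 0, -0.4, 0, 0.2]
    - [0, 0, 0, 0, -0.4, 0, 0.2]

```text
time_s: 4.02
tcp_pos: [0.5518, 0.0973, 0.0823]
ee_rot: [[-0.015, -1.0, -0.002], [-1.0, 0.015, -0.0], [0.0, 0.002, -1.0]]
wrist_force: [-4.7, 0.9, 2.4]
gripper_width: 0.402
gripper_force: 1.9
```

Emit:
arm_command:
  deltas:
    - [0, 0, 0, 0, -0.2, 0, 0.2]
    - [0, 0, 0, 0, -0.2, 0, 0.2]
    - [0, 0, 0, 0, -0.2, 0, 0.2]

```text
time_s: 4.27
tcp_pos: [0.552, 0.097, 0.082]
ee_rot: [[-0.016, -1.0, -0.006], [-1.0, 0.016, -0.001], [0.001, 0.006, -1.0]]
wrist_force: [-7.3, 3.1, 3.9]
gripper_width: 0.397
gripper_force: 3.9
```

Emit:
arm_command:
  deltas:
    - [0, 0, 0, 0, 0.6, 0, 0.2]
    - [0, 0, 0, 0, 0.8, 0, 0.2]
    - [0, 0, 0, 0, 0.8, -3, 0.2]
    - [0, 0, 0, 0, 0.8, -6, 0.2]
    - [0, 0, 0, 0, 0.8, -10, 0.2]
    - [0, 0, 0, 0, 0.8, -10, 0.2]

```text
time_s: 4.77
tcp_pos: [0.552, 0.0987, 0.1911]
ee_rot: [[-0.013, -1.0, 0.017], [-1.0, 0.013, 0.004], [-0.005, -0.017, -1.0]]
wrist_force: [1.3, 0.4, 0.8]
gripper_width: 0.4
gripper_force: 0.0
```

Run:
```python
from h import *
c=cam("top");s=cam("scene")
k=loc(-.033,.0106-.106); print(k,pix(c,[[*k,.09]]),pix(s,[[*k,.09]]))
o=np.zeros((400,800,3),np.uint8)
o[:,400:]=cv2.resize(c["pixels"][180:260,140:220],(400,400),interpolation=cv2.INTER_CUBIC)
o[:,:400]=cv2.resize(s["pixels"][170:250,130:210],(400,400),interpolation=cv2.INTER_CUBIC); cv2.imwrite("pics/shut.png",o)
plan([.494,-.289,.20],-13.1)
plan([.5049,-.2423,.20],-13.1)
```

```text
[0.54045811 0.09785718] [[189.88098479 226.92717386]] [[186.76307518 187.88321744]]
turn [-0.006  0.003  0.214] shift cm [38.76  4.84 -1.64]  | t 4.87 tcp [0.5483 0.0979 0.1849] F [ 0.1 -0.8 -1.1] w 0.398 gf 0.0
turn [-0.006  0.003  0.214] shift cm [34.08  3.82 -1.62]  | t 4.87 tcp [0.5483 0.0979 0.1849] F [ 0.1 -0.8 -1.1] w 0.398 gf 0.0
```

View pics/shut.png

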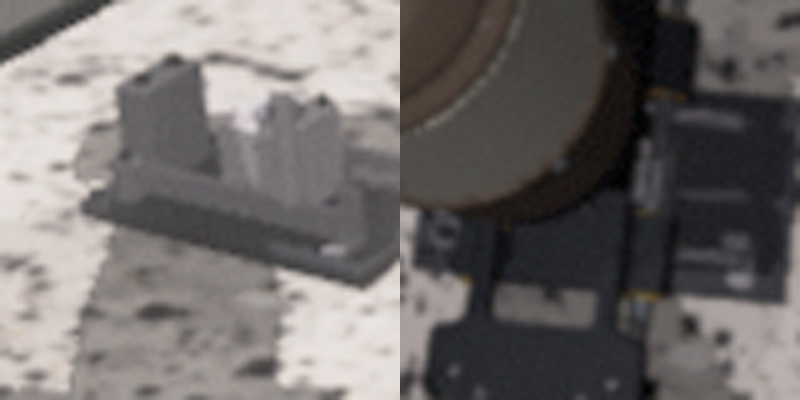

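The gate bar lies along the fixture side and the knob is beside the block at about (290,140) in the left crop, with a firm 7 N at the stop. Next is the spacer in the far slot.

Emit:
arm_command:
  deltas:
    - [0, 0, 0.05, 3, 0.4, -1, 0.2]
    - [0, 0, 0.1, 7, 0.8, -1.6, 0.2]
    - [0, 0, 0.2, 11, 1.3, -1.6, 0.2]
    - [0, 0, 0.214, 15, 1.8, -1.6, 0.2]
    - [0, 0, 0.214, 19, 2.3, -1.6, 0.2]
    - [0, 0, 0.214, 23, 2.8, -1.6, 0.2]
    - [0, 0, 0.214, 27, 3.3, -1.6, 0.2]
    - [-0.006, 0.003, 0.214, 31, 3.9, -1.6, 0.2]

```text
time_s: 5.53
tcp_pos: [0.5021, -0.2139, 0.1974]
ee_rot: [[-0.227, -0.974, -0.008], [-0.974, 0.227, -0.002], [0.004, 0.007, -1.0]]
wrist_force: [0.9, 0.7, 0.2]
gripper_width: 0.401
gripper_force: 0.0
```

Run:
```python
from h import *
plan([.494,-.289,.15],-13.1)
```

```text
turn [ 0.007 -0.004 -0.   ] shift cm [ 7.48 -0.95  4.76]  | t 5.53 tcp [ 0.5021 -0.2139  0.1974] F [0.9 0.7 0.2] w 0.401 gf 0.0
```

Emit:
arm_command:
  deltas:
    - [0.007, -0.004, 0, 2.5, -0.3, 1.5, 0.2]
    - [0.007, -0.004, 0, 5, -0.6, 3, 0.2]
    - [0.007, -0.004, 0, 7.2, -0.9, 4.7, 0.2]
    - [0.007, -0.004, 0, 7.2, -0.9, 4.7, 0.2]
    - [0.007, -0.004, 0, 7.2, -0.9, 4.7, 0.2]
    - [0.007, -0.004, 0, 7.2, -0.9, 4.7, 0.2]

```text
time_s: 6.03
tcp_pos: [0.4952, -0.2842, 0.1512]
ee_rot: [[-0.227, -0.974, 0.001], [-0.974, 0.227, 0.0], [-0.0, -0.001, -1.0]]
wrist_force: [0.6, 0.2, 0.4]
gripper_width: 0.399
gripper_force: 0.0
```

Run:
```python
from h import *
plan([.494,-.289,.083],-13.1)
c=cam("top");s=cam("scene")
p=np.array(sense()["tcp_pos"]); print(pix(s,[p-[0,0,.019],[.494,-.289,.084],[.5049,-.2423,.084],[.5158,-.1956,.080]]))
o=np.zeros((400,800,3),np.uint8)
o[:,400:]=cv2.resize(c["pixels"][210:290,300:380],(400,400),interpolation=cv2.INTER_CUBIC)
o[:,:400]=cv2.resize(s["pixels"][200:290,270:360],(400,400),interpolation=cv2.INTER_CUBIC); cv2.imwrite("pics/r1.png",o)
```

```text
turn [-0.001  0.    -0.   ] shift cm [0.5  0.01 6.82]  | t 6.03 tcp [ 0.4952 -0.2842  0.1512] F [0.6 0.2 0.4] w 0.399 gf 0.0
[[333.80167407 210.03545841]
 [334.72974089 232.91160585]
 [314.16474033 225.52913793]
 [294.84337242 220.25670412]]
```

View pics/r1.png

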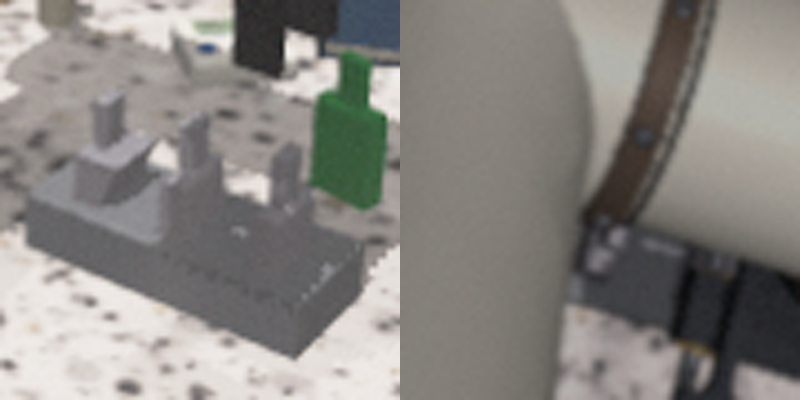

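The tab top is at crop (288,150), px (334.8,233.8), which matches the predicted (334.7,232.9) to 1 px. Descending and gripping.

Emit:
arm_command:
  deltas:
    - [0, 0, 0, 0.4, 0, 1.5, 0.2]
    - [0, 0, 0, 0.4, 0, 3, 0.2]
    - [0, 0, 0, 0.4, 0, 4.5, 0.2]
    - [0, 0, 0, 0.4, 0, 6, 0.2]
    - [0, 0, 0, 0.4, 0, 6.8, 0.2]
    - [0, 0, 0, 0.4, 0, 6.8, 0.2]
    - [0, 0, 0, 0.4, 0, 6.8, 0.2]
    - [0, 0, 0, 0.4, 0, 6.8, 0.2]

```text
time_s: 6.8
tcp_pos: [0.4954, -0.2881, 0.085]
ee_rot: [[-0.226, -0.974, 0.004], [-0.974, 0.226, -0.001], [0.0, -0.004, -1.0]]
wrist_force: [-0.1, -0.9, -0.0]
gripper_width: 0.403
gripper_force: 0.0
```

Emit:
arm_command:
  deltas:
    - [0, 0, 0, 0, 0, 0, 0.9]
    - [0, 0, 0, 0, 0, 0, 1]
    - [0, 0, 0, 0, 0, 0, 1]
    - [0, 0, 0, 0, 0, 0, 1]
    - [0, 0, 0, 0, 0, 0, 1]
    - [0, 0, 0, 0, 0, 0, 1]

```text
time_s: 7.3
tcp_pos: [0.4945, -0.2883, 0.0841]
ee_rot: [[-0.227, -0.974, 0.002], [-0.974, 0.227, -0.0], [-0.0, -0.002, -1.0]]
wrist_force: [-1.0, 0.3, 2.2]
gripper_width: 0.182
gripper_force: 30.0
```

Emit:
arm_command:
  deltas:
    - [0, 0, 0, 0, 0, -1, 1]
    - [0, 0, 0, 0, 0, -2.5, 1]
    - [0, 0, 0, 0, 0, -4, 1]
    - [0, 0, 0, 0, 0, -6, 1]
    - [0, 0, 0, 0, 0, -8.5, 1]
    - [0, 0, 0, 0, 0, -11, 1]
    - [0, 0, 0, 0, 0, -11, 1]

```text
time_s: 7.88
tcp_pos: [0.4971, -0.2895, 0.2]
ee_rot: [[-0.226, -0.974, 0.012], [-0.974, 0.226, -0.005], [0.002, -0.012, -1.0]]
wrist_force: [0.8, 0.0, -0.7]
gripper_width: 0.175
gripper_force: 30.0
```

Run:
```python
from h import *
plan([*loc(0,-.012),.195])
```

```text
turn [-0.012 -0.003 -0.208] shift cm [-47.56   3.03   0.38]  | t 7.88 tcp [ 0.4971 -0.2895  0.2   ] F [ 0.8  0.  -0.7] w 0.175 gf 30.0
```

Emit:
arm_command:
  deltas:
    - [0, 0, 0, -2, 0.1, 0, 1]
    - [0, 0, -0.03, -5, 0.3, 0, 1]
    - [0, 0, -0.06, -9, 0.5, 0, 1]
    - [0, 0, -0.09, -13, 0.8, 0, 1]
    - [0, 0, -0.12, -17, 1.1, 0, 1]
    - [0, 0, -0.15, -21, 1.3, 0, 1]
    - [0, 0, -0.18, -25, 1.6, 0, 1]
    - [0, 0, -0.208, -29, 1.8, 0, 1]

```text
time_s: 8.55
tcp_pos: [0.5421, 0.0003, 0.1939]
ee_rot: [[-0.02, -1.0, 0.001], [-1.0, 0.02, 0.0], [-0.0, -0.001, -1.0]]
wrist_force: [0.1, -0.3, -0.5]
gripper_width: 0.181
gripper_force: 30.0
```

Run:
```python
from h import *
plan([*loc(0,-.012),.195])
```

```text
turn [-0.001  0.    -0.   ] shift cm [-18.09  -2.95  -0.1 ]  | t 8.55 tcp [5.421e-01 3.000e-04 1.939e-01] F [ 0.1 -0.3 -0.5] w 0.181 gf 30.0
```

Emit:
arm_command:
  deltas:
    - [0, 0, 0, -4, -0.7, 0, 1]
    - [0, 0, 0, -8, -1.4, 0, 1]
    - [0, 0, 0, -12, -2.1, 0, 1]
    - [0, 0, 0, -15, -2.6, 0, 1]
    - [0, 0, 0, -17.5, -2.9, 0, 1]
    - [0, 0, 0, -17.5, -2.9, 0, 1]
    - [0, 0, 0, -17.5, -2.9, 0, 1]
    - [0, 0, 0, -17.5, -2.9, 0, 1]

```text
time_s: 9.22
tcp_pos: [0.5747, 0.1723, 0.1935]
ee_rot: [[-0.021, -1.0, 0.0], [-1.0, 0.021, -0.001], [0.001, -0.0, -1.0]]
wrist_force: [-0.3, -0.9, -1.1]
gripper_width: 0.18
gripper_force: 30.0
```

Run:
```python
from h import *
plan([*loc(0,-.012),.09])
```

```text
turn [-0.    -0.001 -0.002] shift cm [-0.84 -0.02 10.35]  | t 9.22 tcp [0.5747 0.1723 0.1935] F [-0.3 -0.9 -1.1] w 0.18 gf 30.0
```

Emit:
arm_command:
  deltas:
    - [0, 0, 0, -0.4, 0, 1, 1]
    - [0, 0, 0, -0.4, 0, 3, 1]
    - [0, 0, 0, -0.4, 0, 5, 1]
    - [0, 0, 0, -0.4, 0, 7, 1]
    - [0, 0, 0, -0.4, 0, 8.5, 1]
    - [0, 0, 0, -0.4, 0, 9.5, 1]
    - [0, 0, 0, -0.4, 0, 9.8, 1]
    - [0, 0, 0, -0.4, 0, 9.8, 1]

```text
time_s: 9.88
tcp_pos: [0.5752, 0.1759, 0.0951]
ee_rot: [[-0.022, -1.0, -0.0], [-1.0, 0.022, -0.001], [0.001, 0.0, -1.0]]
wrist_force: [-0.5, 0.3, -0.8]
gripper_width: 0.178
gripper_force: 30.0
```

Emit:
arm_command:
  deltas:
    - [0, 0, 0, 0, 0, 0.2, 1]
    - [0, 0, 0, 0, 0, 0.4, 1]
    - [0, 0, 0, 0, 0, 0.5, 1]
    - [0, 0, 0, 0, 0, 0.6, 1]
    - [0, 0, 0, 0, 0, 0.6, 1]

```text
time_s: 10.3
tcp_pos: [0.5756, 0.1768, 0.0901]
ee_rot: [[-0.021, -1.0, 0.002], [-1.0, 0.021, 0.0], [-0.0, -0.002, -1.0]]
wrist_force: [0.1, -0.2, -0.6]
gripper_width: 0.177
gripper_force: 30.0
```

Emit:
arm_command:
  deltas:
    - [0, 0, 0, 0, 0, 0.05, 1]
    - [0, 0, 0, 0, 0, 0.1, 1]
    - [0, 0, 0, 0, 0, 0.15, 1]
    - [0, 0, 0, 0, 0, 0.15, 1]

```text
time_s: 10.63
tcp_pos: [0.5758, 0.1769, 0.0901]
ee_rot: [[-0.02, -1.0, 0.003], [-1.0, 0.02, 0.0], [-0.0, -0.003, -1.0]]
wrist_force: [-2.4, 1.0, 7.9]
gripper_width: 0.175
gripper_force: 30.0
```

Emit:
arm_command:
  deltas:
    - [0, 0, 0, -0.2, 0, -0.15, 1]
    - [0, 0, 0, -0.4, 0, -0.15, 1]
    - [0, 0, 0, -0.55, 0, -0.15, 1]
    - [0, 0, 0, -0.65, 0, -0.15, 1]
    - [0, 0, 0, -0.7, 0, -0.15, 1]

```text
time_s: 11.05
tcp_pos: [0.5758, 0.1837, 0.0901]
ee_rot: [[-0.021, -1.0, 0.002], [-1.0, 0.021, -0.0], [0.0, -0.002, -1.0]]
wrist_force: [-0.4, -1.2, 2.1]
gripper_width: 0.172
gripper_force: 30.0
```

Emit:
arm_command:
  deltas:
    - [0, 0, 0, -0.1, 0, 0, 1]
    - [0, 0, 0, -0.2, 0, 0, 1]
    - [0, 0, 0, -0.2, 0, 0, 1]

```text
time_s: 11.3
tcp_pos: [0.5759, 0.1858, 0.0901]
ee_rot: [[-0.021, -1.0, 0.002], [-1.0, 0.021, 0.0], [-0.0, -0.002, -1.0]]
wrist_force: [-0.5, -1.6, 2.2]
gripper_width: 0.174
gripper_force: 30.0
```

Emit:
arm_command:
  deltas:
    - [0, 0, 0, -0.1, 0, 0, 1]
    - [0, 0, 0, -0.2, 0, 0, 1]
    - [0, 0, 0, -0.2, 0, 0, 1]

```text
time_s: 11.55
tcp_pos: [0.5759, 0.1879, 0.0901]
ee_rot: [[-0.021, -1.0, 0.002], [-1.0, 0.021, 0.0], [-0.0, -0.002, -1.0]]
wrist_force: [-0.4, -1.8, 3.5]
gripper_width: 0.177
gripper_force: 30.0
```

Emit:
arm_command:
  deltas:
    - [0, 0, 0, -0.1, 0, 0, 1]
    - [0, 0, 0, -0.2, 0, 0, 1]
    - [0, 0, 0, -0.2, 0, 0, 1]

```text
time_s: 11.8
tcp_pos: [0.5758, 0.1883, 0.0901]
ee_rot: [[-0.021, -1.0, 0.001], [-1.0, 0.021, -0.003], [0.002, -0.001, -1.0]]
wrist_force: [0.2, -6.3, 3.9]
gripper_width: 0.181
gripper_force: 30.0
```

Emit:
arm_command:
  deltas:
    - [0, 0, 0, 0.2, 0, 0, 1]
    - [0, 0, 0, 0.2, 0, 0, 0.3]
    - [0, 0, 0, 0.2, 0, 0, 0.2]
    - [0, 0, 0, 0.2, 0, 0, 0.2]
    - [0, 0, 0, 0.2, 0, 0, 0.2]

```text
time_s: 12.22
tcp_pos: [0.5755, 0.1881, 0.0894]
ee_rot: [[-0.021, -1.0, 0.001], [-1.0, 0.021, 0.0], [-0.0, -0.001, -1.0]]
wrist_force: [-0.4, 0.7, -0.0]
gripper_width: 0.365
gripper_force: 0.0
```

Emit:
arm_command:
  deltas:
    - [0, 0, 0, 0, 0, -1, 0.2]
    - [0, 0, 0, 0, 0, -3, 0.2]
    - [0, 0, 0, 0.5, 0, -6, 0.2]
    - [0, 0, 0, 4, 0, -10, 0.2]
    - [0, 0, 0, 8, 0, -11, 0.2]
    - [0, 0, 0, 12, 0, -11, 0.2]
    - [0, 0, 0, 16, 0, -11, 0.2]
    - [0, 0, 0, 20, 0, -11, 0.2]

```text
time_s: 12.88
tcp_pos: [0.5714, -0.0097, 0.2016]
ee_rot: [[-0.02, -1.0, 0.004], [-1.0, 0.02, 0.001], [-0.001, -0.004, -1.0]]
wrist_force: [0.3, -1.1, -0.0]
gripper_width: 0.399
gripper_force: 0.0
```

Run:
```python
from h import *
plan([.5049,-.2415,.19],-13.1)
```

```text
turn [-0.004  0.001  0.209] shift cm [23.31  6.2   1.11]  | t 12.88 tcp [ 0.5714 -0.0097  0.2016] F [ 0.3 -1.1 -0. ] w 0.399 gf 0.0
```

Emit:
arm_command:
  deltas:
    - [0, 0, 0.05, 3.5, 0.9, 0.2, 0.2]
    - [0, 0, 0.1, 7.5, 1.9, 0.4, 0.2]
    - [0, 0, 0.15, 11.5, 3, 0.6, 0.2]
    - [0, 0, 0.2, 15.5, 4.1, 0.8, 0.2]
    - [0, 0, 0.209, 19, 5.1, 1, 0.2]
    - [0, 0, 0.209, 21, 5.7, 1.1, 0.2]
    - [0, 0, 0.209, 22.5, 6.1, 1.1, 0.2]
    - [0, 0, 0.209, 22.5, 6.1, 1.1, 0.2]

```text
time_s: 13.55
tcp_pos: [0.5048, -0.2344, 0.1893]
ee_rot: [[-0.232, -0.973, 0.002], [-0.973, 0.232, -0.0], [-0.0, -0.002, -1.0]]
wrist_force: [-0.8, 1.3, 0.1]
gripper_width: 0.403
gripper_force: 0.0
```

Run:
```python
from h import *
plan([.5055,-.2415,.084],-13.1)
```

```text
turn [-0.002  0.    -0.005] shift cm [ 0.68 -0.21 10.53]  | t 13.55 tcp [ 0.5048 -0.2344  0.1893] F [-0.8  1.3  0.1] w 0.403 gf 0.0
```

Emit:
arm_command:
  deltas:
    - [0, 0, -0.005, 0.6, -0.2, 2, 0.2]
    - [0, 0, -0.005, 0.6, -0.2, 4.5, 0.2]
    - [0, 0, -0.005, 0.6, -0.2, 7, 0.2]
    - [0, 0, -0.005, 0.6, -0.2, 9, 0.2]
    - [0, 0, -0.005, 0.6, -0.2, 10.4, 0.2]
    - [0, 0, -0.005, 0.6, -0.2, 10.4, 0.2]
    - [0, 0, -0.005, 0.6, -0.2, 10.4, 0.2]
    - [0, 0, -0.005, 0.6, -0.2, 10.4, 0.2]

```text
time_s: 14.22
tcp_pos: [0.5077, -0.2382, 0.0861]
ee_rot: [[-0.222, -0.975, 0.004], [-0.975, 0.222, -0.001], [-0.0, -0.004, -1.0]]
wrist_force: [0.2, 0.0, 0.2]
gripper_width: 0.4
gripper_force: 0.0
```

Emit:
arm_command:
  deltas:
    - [0, 0, 0, 0, 0, 0, 1]
    - [0, 0, 0, 0, 0, 0, 1]
    - [0, 0, 0, 0, 0, 0, 1]
    - [0, 0, 0, 0, 0, 0, 1]
    - [0, 0, 0, 0, 0, 0, 1]
    - [0, 0, 0, 0, 0, 0, 1]

```text
time_s: 14.72
tcp_pos: [0.5066, -0.2385, 0.0853]
ee_rot: [[-0.223, -0.975, 0.002], [-0.975, 0.223, -0.0], [-0.0, -0.002, -1.0]]
wrist_force: [-0.1, 0.0, 2.4]
gripper_width: 0.174
gripper_force: 29.9
```

Emit:
arm_command:
  deltas:
    - [0, 0, 0, 0, 0, -1, 1]
    - [0, 0, 0, 0, 0, -2.5, 1]
    - [0, 0, 0, 0, 0, -4, 1]
    - [0, 0, 0, 0, 0, -6, 1]
    - [0, 0, 0, 0, 0, -8.5, 1]
    - [0, 0, 0, 0, 0, -11, 1]
    - [0, 0, -0.03, -2, 0, -11, 1]
    - [0, 0, -0.06, -5, 0, -11, 1]

```text
time_s: 15.38
tcp_pos: [0.518, -0.1906, 0.197]
ee_rot: [[-0.166, -0.986, 0.006], [-0.986, 0.166, -0.0], [-0.0, -0.006, -1.0]]
wrist_force: [0.5, 0.2, -2.5]
gripper_width: 0.178
gripper_force: 29.9
```

Run:
```python
from h import *
plan([*loc(0,-.0215),.195])
```

```text
turn [-0.006  0.    -0.148] shift cm [-36.62   0.41   0.22]  | t 15.38 tcp [ 0.518  -0.1906  0.197 ] F [ 0.5  0.2 -2.5] w 0.178 gf 29.9
```

Emit:
arm_command:
  deltas:
    - [0, 0, -0.03, -4, 0.05, 0, 1]
    - [0, 0, -0.06, -8, 0.1, 0, 1]
    - [0, 0, -0.09, -12, 0.15, 0, 1]
    - [0, 0, -0.12, -16, 0.2, 0, 1]
    - [0, 0, -0.148, -20, 0.25, 0, 1]
    - [0, 0, -0.148, -24, 0.3, 0, 1]
    - [0, 0, -0.148, -28, 0.35, 0, 1]
    - [0, 0, -0.148, -31, 0.4, 0, 1]

```text
time_s: 16.05
tcp_pos: [0.5644, 0.1198, 0.1952]
ee_rot: [[-0.015, -1.0, 0.002], [-1.0, 0.015, 0.001], [-0.001, -0.002, -1.0]]
wrist_force: [0.5, 0.2, -1.5]
gripper_width: 0.176
gripper_force: 29.9
```

Emit:
arm_command:
  deltas:
    - [0, 0, 0, -2.5, 0, 0, 1]
    - [0, 0, 0, -4, 0, 0, 1]
    - [0, 0, 0, -4.6, 0, 0, 1]
    - [0, 0, 0, -4.6, 0, 0, 1]
    - [0, 0, 0, -4.6, 0, 0, 1]

```text
time_s: 16.47
tcp_pos: [0.5649, 0.162, 0.1948]
ee_rot: [[-0.017, -1.0, 0.001], [-1.0, 0.017, -0.0], [0.0, -0.001, -1.0]]
wrist_force: [0.5, -0.7, -2.0]
gripper_width: 0.177
gripper_force: 29.9
```

Run:
```python
from h import *
p=loc(0,-.0233); print(p); plan([p[0],.1693,.0913])
```

```text
[0.57484863 0.16930437]
turn [-0.001 -0.     0.002] shift cm [-0.75 -0.98 10.35]  | t 16.47 tcp [0.5649 0.162  0.1948] F [ 0.5 -0.7 -2. ] w 0.177 gf 29.9
```

Emit:
arm_command:
  deltas:
    - [0, 0, 0.002, -0.7, -0.95, 0, 1]
    - [0, 0, 0.002, -0.7, -0.95, 2, 1]
    - [0, 0, 0.002, -0.7, -0.95, 3, 1]
    - [0, 0, 0.002, -0.7, -0.95, 3, 1]

```text
time_s: 16.8
tcp_pos: [0.5728, 0.1673, 0.1619]
ee_rot: [[-0.022, -1.0, -0.005], [-1.0, 0.022, -0.003], [0.003, 0.005, -1.0]]
wrist_force: [-0.6, -0.4, -2.0]
gripper_width: 0.178
gripper_force: 29.9
```

Run:
```python
from h import *
p=loc(0,-.0233); plan([p[0],.1693,.0913])
```

```text
turn [ 0.005 -0.003 -0.002] shift cm [-0.22 -0.24  7.06]  | t 16.8 tcp [0.5728 0.1673 0.1619] F [-0.6 -0.4 -2. ] w 0.178 gf 29.9
```

Emit:
arm_command:
  deltas:
    - [0, 0, 0, -0.15, -0.1, 1, 1]
    - [0, 0, 0, -0.15, -0.1, 2, 1]
    - [0, 0, 0, -0.15, -0.1, 3, 1]
    - [0, 0, 0, -0.15, -0.1, 4.2, 1]
    - [0, 0, 0, -0.15, -0.1, 5.4, 1]
    - [0, 0, 0, -0.15, -0.1, 6.2, 1]
    - [0, 0, 0, -0.15, -0.1, 6.5, 1]
    - [0, 0, 0, -0.15, -0.1, 6.5, 1]

```text
time_s: 17.47
tcp_pos: [0.5756, 0.1709, 0.0988]
ee_rot: [[-0.019, -1.0, -0.0], [-1.0, 0.019, -0.001], [0.001, 0.0, -1.0]]
wrist_force: [-0.3, -1.3, -2.0]
gripper_width: 0.178
gripper_force: 29.9
```

Emit:
arm_command:
  deltas:
    - [0, 0, 0, 0, 0, 0.2, 1]
    - [0, 0, 0, 0, 0, 0.4, 1]
    - [0, 0, 0, 0, 0, 0.5, 1]
    - [0, 0, 0, 0, 0, 0.5, 1]

```text
time_s: 17.8
tcp_pos: [0.5761, 0.1712, 0.0951]
ee_rot: [[-0.019, -1.0, 0.002], [-1.0, 0.019, 0.0], [-0.0, -0.002, -1.0]]
wrist_force: [0.6, 0.4, -1.5]
gripper_width: 0.175
gripper_force: 29.9
```

Emit:
arm_command:
  deltas:
    - [0, 0, 0, 0, 0, 0.2, 1]
    - [0, 0, 0, 0, 0, 0.3, 1]
    - [0, 0, 0, 0, 0, 0.35, 1]
    - [0, 0, 0, 0, 0, 0.35, 1]

```text
time_s: 18.13
tcp_pos: [0.5761, 0.1711, 0.0914]
ee_rot: [[-0.019, -1.0, 0.001], [-1.0, 0.019, 0.0], [-0.0, -0.001, -1.0]]
wrist_force: [-0.0, -0.1, -2.0]
gripper_width: 0.178
gripper_force: 29.9
```

Emit:
arm_command:
  deltas:
    - [0, 0, 0, 0, 0, 0.1, 1]
    - [0, 0, 0, -0.2, 0, 0.1, 1]
    - [0, 0, 0, -0.4, 0, 0.1, 1]
    - [0, 0, 0, -0.4, 0, 0.1, 1]

```text
time_s: 18.47
tcp_pos: [0.5764, 0.1746, 0.0912]
ee_rot: [[-0.018, -1.0, 0.002], [-1.0, 0.018, -0.001], [0.001, -0.002, -1.0]]
wrist_force: [-0.2, -3.6, 5.7]
gripper_width: 0.176
gripper_force: 31.3
```

Emit:
arm_command:
  deltas:
    - [0, 0, 0, -0.1, 0, 0, 1]
    - [0, 0, 0, -0.2, 0, 0, 1]
    - [0, 0, 0, -0.2, 0, 0, 1]

```text
time_s: 18.72
tcp_pos: [0.5763, 0.1754, 0.0912]
ee_rot: [[-0.018, -1.0, 0.001], [-1.0, 0.018, -0.003], [0.003, -0.001, -1.0]]
wrist_force: [0.2, -7.8, 6.0]
gripper_width: 0.177
gripper_force: 33.0
```

Emit:
arm_command:
  deltas:
    - [0, 0, 0, 0.25, 0, 0, 1]
    - [0, 0, 0, 0.2, 0, -0.05, 0.3]
    - [0, 0, 0, 0.2, 0, -0.05, 0.2]
    - [0, 0, 0, 0.2, 0, -0.05, 0.2]
    - [0, 0, 0, 0.2, 0, -0.05, 0.2]

```text
time_s: 19.13
tcp_pos: [0.5761, 0.1755, 0.0906]
ee_rot: [[-0.019, -1.0, 0.001], [-1.0, 0.019, 0.0], [-0.0, -0.001, -1.0]]
wrist_force: [0.4, 0.5, -0.0]
gripper_width: 0.363
gripper_force: 0.0
```

Emit:
arm_command:
  deltas:
    - [0, 0, 0, 0, 0, -1, 0.2]
    - [0, 0, 0, 0, 0, -3, 0.2]
    - [0, 0, 0, 0.5, 0, -6, 0.2]
    - [0, 0, 0, 4, 0, -10, 0.2]
    - [0, 0, 0, 8, 0, -11, 0.2]
    - [0, 0, 0, 12, 0, -11, 0.2]
    - [0, 0, 0, 16, 0, -11, 0.2]
    - [0, 0, 0, 20, 0, -11, 0.2]

```text
time_s: 19.8
tcp_pos: [0.5723, -0.0222, 0.2026]
ee_rot: [[-0.018, -1.0, 0.004], [-1.0, 0.018, 0.001], [-0.001, -0.004, -1.0]]
wrist_force: [1.9, -0.1, -0.4]
gripper_width: 0.397
gripper_force: 0.0
```

Run:
```python
from h import *
c=cam("scene"); cv2.imwrite("pics/sp2.png",cv2.resize(c["pixels"][165:255,120:240],(800,600),interpolation=cv2.INTER_CUBIC))
plan([.517,-.195,.19],-13.1)
```

```text
turn [-0.002 -0.001  0.205] shift cm [16.79  5.02  1.23]  | t 19.85 tcp [ 0.5712 -0.0283  0.2022] F [ 0.6 -1.8 -0.2] w 0.399 gf 0.0
```

View pics/sp2.png

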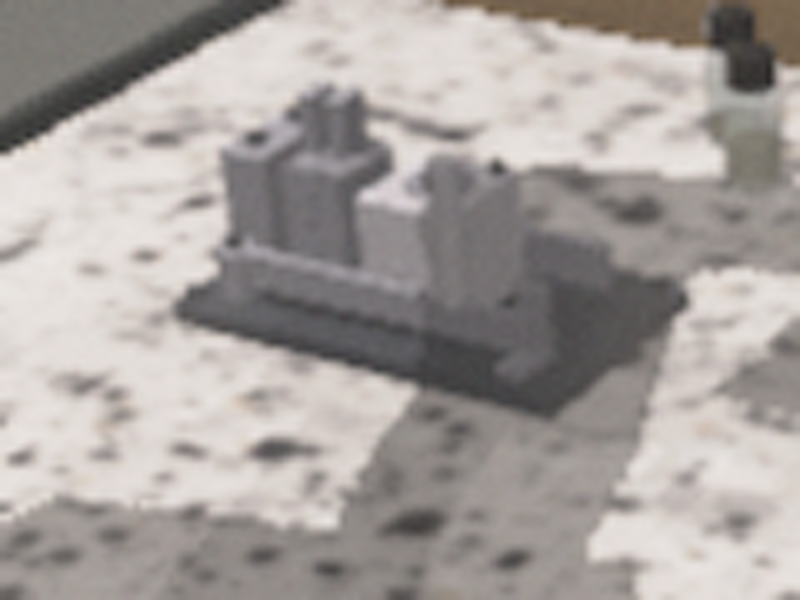

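Crop shows both spacers upright side by side against the wall, tabs at (320,110) and (345,115), with the open gap before the block at about (360,190). The gate is shut. Now the wedge.

Emit:
arm_command:
  deltas:
    - [0, 0, 0.05, 3.5, 0.9, 0.2, 0.2]
    - [0, 0, 0.1, 7.5, 2.1, 0.4, 0.2]
    - [0, 0, 0.15, 11.5, 3.4, 0.7, 0.2]
    - [0, 0, 0.205, 14.5, 4.4, 1, 0.2]
    - [0, 0, 0.205, 16.5, 5, 1.2, 0.2]
    - [0, 0, 0.205, 16.5, 5, 1.2, 0.2]
    - [0, 0, 0.205, 16.5, 5, 1.2, 0.2]

```text
time_s: 20.43
tcp_pos: [0.5189, -0.1858, 0.1893]
ee_rot: [[-0.224, -0.975, 0.002], [-0.975, 0.224, 0.0], [-0.001, -0.002, -1.0]]
wrist_force: [0.5, -0.2, -0.3]
gripper_width: 0.402
gripper_force: 0.0
```

Run:
```python
from h import *
plan([.517,-.1955,.078],-13.1)
```

```text
turn [-0.002  0.001  0.003] shift cm [ 1.000e+00 -1.000e-02  1.113e+01]  | t 20.43 tcp [ 0.5189 -0.1858  0.1893] F [ 0.5 -0.2 -0.3] w 0.402 gf 0.0
```

Emit:
arm_command:
  deltas:
    - [0, 0, 0.003, 0.9, 0, 2, 0.2]
    - [0, 0, 0.003, 0.9, 0, 4.5, 0.2]
    - [0, 0, 0.003, 0.9, 0, 7, 0.2]
    - [0, 0, 0.003, 0.9, 0, 9, 0.2]
    - [0, 0, 0.003, 0.9, 0, 10.5, 0.2]
    - [0, 0, 0.003, 0.9, 0, 10.9, 0.2]
    - [0, 0, 0.003, 0.9, 0, 10.9, 0.2]
    - [0, 0, 0.003, 0.9, 0, 10.9, 0.2]

```text
time_s: 21.1
tcp_pos: [0.5184, -0.1931, 0.0807]
ee_rot: [[-0.223, -0.975, 0.003], [-0.975, 0.223, -0.0], [-0.0, -0.003, -1.0]]
wrist_force: [0.1, 0.4, 0.0]
gripper_width: 0.402
gripper_force: 0.0
```

Run:
```python
from h import *
plan([.517,-.1955,.078],-13.1)
```

```text
turn [-0.003  0.     0.003] shift cm [0.26 0.09 0.26]  | t 21.1 tcp [ 0.5184 -0.1931  0.0807] F [0.1 0.4 0. ] w 0.402 gf 0.0
```

Emit:
arm_command:
  deltas:
    - [0, 0, 0, 0.25, 0, 0.2, 0.2]
    - [0, 0, 0, 0.25, 0, 0.2, 0.2]
    - [0, 0, 0, 0.25, 0, 0.2, 1]
    - [0, 0, 0, 0.25, 0, 0.2, 1]
    - [0, 0, 0, 0.25, 0, 0.2, 1]
    - [0, 0, 0, 0.25, 0, 0.2, 1]
    - [0, 0, 0, 0.25, 0, 0.2, 1]
    - [0, 0, 0, 0.25, 0, 0.2, 1]

```text
time_s: 21.77
tcp_pos: [0.5164, -0.1962, 0.0778]
ee_rot: [[-0.225, -0.974, 0.001], [-0.974, 0.225, 0.0], [-0.0, -0.001, -1.0]]
wrist_force: [-0.1, 0.6, 1.2]
gripper_width: 0.178
gripper_force: 29.9
```

Emit:
arm_command:
  deltas:
    - [0, 0, 0, 0, 0, -1, 1]
    - [0, 0, 0, 0, 0, -2.5, 1]
    - [0, 0, 0, 0, 0, -4, 1]
    - [0, 0, 0, 0, 0, -6, 1]
    - [0, 0, 0, 0, 0, -8.5, 1]
    - [0, 0, 0, 0, 0, -11, 1]
    - [0, 0, -0.03, -2, 0, -11, 1]
    - [0, 0, -0.06, -5, 0, -11, 1]

```text
time_s: 22.43
tcp_pos: [0.5286, -0.1485, 0.1905]
ee_rot: [[-0.168, -0.986, 0.007], [-0.986, 0.168, -0.0], [-0.001, -0.006, -1.0]]
wrist_force: [0.5, 0.4, -2.1]
gripper_width: 0.179
gripper_force: 29.9
```

Run:
```python
from h import *
p=loc(0,-.038); print(p); plan([p[0],.154,.185])
```

```text
[0.57456387 0.15460713]
turn [-0.007  0.    -0.15 ] shift cm [-30.59   0.57   0.57]  | t 22.43 tcp [ 0.5286 -0.1485  0.1905] F [ 0.5  0.4 -2.1] w 0.179 gf 29.9
```

Emit:
arm_command:
  deltas:
    - [0, 0, -0.03, -4, 0.05, 0, 1]
    - [0, 0, -0.06, -8, 0.1, 0, 1]
    - [0, 0, -0.09, -12, 0.15, 0, 1]
    - [0, 0, -0.12, -16, 0.2, 0, 1]
    - [0, 0, -0.15, -20, 0.3, 0, 1]
    - [0, 0, -0.15, -24, 0.4, 0, 1]
    - [0, 0, -0.15, -27, 0.5, 0, 1]
    - [0, 0, -0.15, -29, 0.5, 0, 1]

```text
time_s: 23.1
tcp_pos: [0.5713, 0.1426, 0.1884]
ee_rot: [[-0.014, -1.0, 0.002], [-1.0, 0.014, 0.001], [-0.001, -0.002, -1.0]]
wrist_force: [0.4, 0.0, -1.2]
gripper_width: 0.18
gripper_force: 29.9
```

Emit:
arm_command:
  deltas:
    - [0, 0, 0, -0.8, 0, 0, 1]
    - [0, 0, 0, -0.8, 0, 0, 1]
    - [0, 0, 0, -0.8, 0, 0, 1]
    - [0, 0, 0, -0.8, 0, 0, 1]

```text
time_s: 23.43
tcp_pos: [0.5709, 0.1461, 0.188]
ee_rot: [[-0.018, -1.0, 0.001], [-1.0, 0.018, -0.0], [0.0, -0.001, -1.0]]
wrist_force: [-0.4, -0.0, -1.9]
gripper_width: 0.18
gripper_force: 29.9
```

Run:
```python
from h import *
plan([.5748,.153,.140])
```

```text
turn [-0.001 -0.     0.001] shift cm [-0.7  -0.38  4.8 ]  | t 23.43 tcp [0.5709 0.1461 0.188 ] F [-0.4 -0.  -1.9] w 0.18 gf 29.9
```

Emit:
arm_command:
  deltas:
    - [0, 0, 0, -0.65, -0.4, 0.5, 1]
    - [0, 0, 0, -0.65, -0.4, 1.5, 1]
    - [0, 0, 0, -0.65, -0.4, 3, 1]
    - [0, 0, 0, -0.65, -0.4, 4.2, 1]
    - [0, 0, 0, -0.65, -0.4, 4.7, 1]
    - [0, 0, 0, -0.65, -0.4, 4.7, 1]
    - [0, 0, 0, -0.65, -0.4, 4.7, 1]

```text
time_s: 24.02
tcp_pos: [0.5755, 0.1534, 0.1406]
ee_rot: [[-0.017, -1.0, 0.001], [-1.0, 0.017, -0.001], [0.0, -0.001, -1.0]]
wrist_force: [-0.8, 0.1, -1.5]
gripper_width: 0.182
gripper_force: 29.9
```

Run:
```python
from h import *
plan([.5748,.1535,.126])
```

```text
turn [-0.001 -0.     0.002] shift cm [-0.01  0.07  1.46]  | t 24.02 tcp [0.5755 0.1534 0.1406] F [-0.8  0.1 -1.5] w 0.182 gf 29.9
```

Foot is at about z 0.067. I'm lowering it gently into the gap.

Emit:
arm_command:
  deltas:
    - [0, 0, 0, 0, 0, 0.3, 1]
    - [0, 0, 0, 0, 0, 0.7, 1]
    - [0, 0, 0, 0, 0, 1.1, 1]
    - [0, 0, 0, 0, 0, 1.5, 1]
    - [0, 0, 0, 0, 0, 1.5, 1]

```text
time_s: 24.43
tcp_pos: [0.5748, 0.1536, 0.1249]
ee_rot: [[-0.017, -1.0, -0.0], [-1.0, 0.017, -0.001], [0.001, 0.0, -1.0]]
wrist_force: [-1.0, 0.0, -0.2]
gripper_width: 0.179
gripper_force: 29.9
```

Emit:
arm_command:
  deltas:
    - [0, 0, 0, -0.15, 0, 0, 1]
    - [0, 0, 0, -0.3, 0, 0, 1]
    - [0, 0, 0, -0.4, 0, 0.1, 1]
    - [0, 0, 0, -0.4, 0, 0.1, 1]

```text
time_s: 24.77
tcp_pos: [0.5756, 0.1578, 0.125]
ee_rot: [[-0.017, -1.0, 0.002], [-1.0, 0.017, -0.0], [0.0, -0.002, -1.0]]
wrist_force: [0.2, -1.1, -1.4]
gripper_width: 0.179
gripper_force: 29.9
```

Emit:
arm_command:
  deltas:
    - [0, 0, 0, -0.1, 0, 0.2, 1]
    - [0, 0, 0, -0.1, 0, 0.5, 1]
    - [0, 0, 0, -0.1, 0, 0.8, 1]
    - [0, 0, 0, -0.1, 0, 1, 1]
    - [0, 0, 0, -0.1, 0, 1, 1]

```text
time_s: 25.18
tcp_pos: [0.5751, 0.1582, 0.1141]
ee_rot: [[-0.017, -1.0, -0.0], [-1.0, 0.017, -0.001], [0.001, 0.0, -1.0]]
wrist_force: [1.3, -3.1, -2.2]
gripper_width: 0.184
gripper_force: 29.9
```

Emit:
arm_command:
  deltas:
    - [0, 0, 0, 0.05, 0, 0.2, 1]
    - [0, 0, 0, 0.05, 0, 0.35, 1]
    - [0, 0, 0, 0.05, 0, 0.5, 1]
    - [0, 0, 0, 0.05, 0, 0.6, 1]
    - [0, 0, 0, 0.05, 0, 0.6, 1]

```text
time_s: 25.6
tcp_pos: [0.5756, 0.1585, 0.1092]
ee_rot: [[-0.017, -1.0, 0.002], [-1.0, 0.017, 0.0], [-0.0, -0.002, -1.0]]
wrist_force: [-0.9, -4.0, 1.6]
gripper_width: 0.177
gripper_force: 29.9
```

Emit:
arm_command:
  deltas:
    - [0, 0, 0, 0, 0, 0.15, 1]
    - [0, 0, 0, 0, 0, 0.3, 1]
    - [0, 0, 0, 0, 0, 0.4, 1]
    - [0, 0, 0, 0, 0, 0.4, 1]

```text
time_s: 25.93
tcp_pos: [0.5765, 0.1591, 0.1067]
ee_rot: [[-0.016, -1.0, 0.004], [-1.0, 0.016, 0.001], [-0.001, -0.004, -1.0]]
wrist_force: [-1.6, -1.1, 9.3]
gripper_width: 0.183
gripper_force: 30.0
```

Emit:
arm_command:
  deltas:
    - [0, 0, 0, 0, 0, 0.1, 1]
    - [0, 0, 0, 0, 0, 0.2, 1]
    - [0, 0, 0, 0, 0, 0.3, 1]
    - [0, 0, 0, 0, 0, 0.3, 1]

```text
time_s: 26.27
tcp_pos: [0.5769, 0.1593, 0.106]
ee_rot: [[-0.015, -1.0, 0.006], [-1.0, 0.015, 0.001], [-0.002, -0.006, -1.0]]
wrist_force: [-5.4, -1.9, 19.8]
gripper_width: 0.18
gripper_force: 30.0
```

Emit:
arm_command:
  deltas:
    - [0, 0, 0, 0, 0.05, 0.05, 1]
    - [0, 0, 0, 0, 0.05, 0.05, 1]
    - [0, 0, 0, 0, 0.05, 0.05, 1]
    - [0, 0, 0, 0, 0.05, 0.05, 1]
    - [0, 0, 0, 0, 0.05, 0.05, 1]
    - [0, 0, 0, 0, 0.05, 0.05, 1]

```text
time_s: 26.77
tcp_pos: [0.5768, 0.1594, 0.1059]
ee_rot: [[-0.015, -1.0, 0.007], [-1.0, 0.015, 0.002], [-0.002, -0.007, -1.0]]
wrist_force: [-5.2, -1.6, 19.6]
gripper_width: 0.185
gripper_force: 30.0
```

Emit:
arm_command:
  deltas:
    - [0, 0, 0, 0, 0, 0, 1]
    - [0, 0, 0, 0, 0, 0, 1]
    - [0, 0, 0, 0, 0, 0, 1]
    - [0, 0, 0, 0, 0, 0, 1]
    - [0, 0, 0, 0, 0, 0, 1]
    - [0, 0, 0, 0, 0, 0, 1]

```text
time_s: 27.27
tcp_pos: [0.5768, 0.1594, 0.1059]
ee_rot: [[-0.015, -1.0, 0.007], [-1.0, 0.015, 0.002], [-0.002, -0.007, -1.0]]
wrist_force: [-4.5, -1.4, 19.4]
gripper_width: 0.181
gripper_force: 30.0
```

The jam is stable: 19 N upward with no creep, and the foot sits about 22 mm above the gap floor, as the geometry predicted. Handing in.

```bash
python3 -c "
from h import *
print(finish_job())"
```

```text
the job is handed in; nothing more can be done
None
```

I handed the job in with the gate shut, both spacers standing in the gap, and the wedge jammed and still gripped under about 19 N of downward push; the hand-in gave no verdict.

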